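Drive the seated bush out of the barrel

ROBOT

A 6-joint arm with a two-finger parallel gripper is mounted at the origin on the work surface. World frame = base frame: x ahead of the robot, y to its left, z up, the work surface at z = 0. Lengths are in mm, angles in rad, forces in N, time in s.
With the tool pointing down it reaches from about 350 to 875 mm from the base axis. Payload 4.2 kg.
Tool frame: the origin (TCP) lies midway between the tips of the shut fingers; the grasp point (between the pads) lies 19 mm behind it; z points along the fingers, y is the line along which they close (so a half turn about z gives the same grasp; the last joint's range is limited). The gripper opens to 85 mm and grips with 20 to 120 N. Pads are 22 mm wide; open, the fingers measure 114 mm over their backs; the gripper's body (76 mm by 85 mm) begins 54 mm behind the grasp point. The pads swing forward as they close: fully open they stand 13 mm farther back than shut.
Start: joints at [1.538, 0.385, 0.008, 0, -1.194, -0.259], TCP at [179.766, 598.568, 231.312] pointing down, gripper open.
Joint ranges: [-3.14, 3.14], [-1.21, 2.06], [-1.07, 1.41], [-3.16, 2.05], [-2.99, -0.16], [-3.1, 3.1]. Speed limits (rad/s): [2.79, 2.79, 3.14, 3.14, 3.14, 3.14].

INTERFACE

Orientations are given as a unit quaternion [x, y, z, w].
In Python, from bench import arm gives the robot as it stands. The module is installed in compiled form; this text tells all that it offers.
- The arm moves only by the shell command python3 -m handwheel 'ROWS' [OPENING]. ROWS is JSON, a list of rows, each an object of numbers: "x", "y", "z": the shift along the world's x, y, z each as a share of 20 cm, from -1 to 1; "ax", "ay", "az": the turn, a rotation vector about the world's x, y, z each as a share of 90 degrees, from -1 to 1. In form: [{"x": .., "y": .., "z": .., "ax": .., "ay": .., "az": ..}, ...]. A call has exactly 8 rows; each row shifts and turns the commanded pose from where the row before left it; what a row does not reach is not made up. A row lasts 1/10 s, in which the tool goes at most 50 mm and 8.59 degrees, less where a joint would pass 70% of its speed; a pose out of reach is approached as far as the arm can. A call with a number of a shift or a turn outside -1 to 1 is refused whole. A call with a gripper value outside its range is refused whole. OPENING is the opening, from -1 (shut) to 1 (fully open), set as the call begins (- or left out, the last holds). The fingers move at their own pace and stop on an object; the grip force is fixed at half the most. Time passes only in rows, so rows that do not move let the fingers close, or fill a call up. It gives the time, the measured TCP pose, the force, the opening and the grip force at its end, in the units of the state.
- arm.read_state(): the state, without advancing time (a new reading comes with each control period).
- arm.get_image(name): name is "scene" or "top" or "wrist"; returns the picture (420x560x3 uint8, red, green, blue); there is no depth.
- arm.camera_params(name): a dict with "K" (3x3 intrinsics, pixels), "k1" (the pictures are not rectified: a ray, as slopes to the right and down, at radius r is drawn at 1 + k1 r^2 times it, then the intrinsics apply), "position" and "orientation" of the camera in the world. Camera axes: x right, y down, z forward; pixel columns grow to the right and rows downward; lengths in mm; the calibration is good to about 2 mm. A picture is of the moment at which its call begins: read the wrist's pose just before it. camera_params takes no time and is no camera call; for the wrist camera it gives the pose at the moment of the call.
- arm.job_done(): hands the job in; it is judged then, once.
The state is a dict: "clock": time; "joints": joint angles; "joint_vel": joint speeds; "joint_efforts": joint torques, N m; "position": TCP position; "ee_rot": TCP orientation; "contact_force": force on the tool from outside, world axes, zero at the start; "wrist_torque": the same for the moment, N m; "gripper_width": finger opening in mm; "grasp_force": force on a finger pad.
Only numpy, scipy, OpenCV 4.12 (cv2) and the standard library are available. Lean on these libraries where they do the work, as an engineer would, in place of code of your own. Each camera call takes 0.05 s, during which the arm holds its last target. There are 200 camera calls.

TASK

Take the collared ejector rod from the wooden tool block, enter it in the top of the barrel held in the stand and drive the brass bush out into the tray below, pushing slowly and never hard (keep under 20 N) until the rod's collar is felt to come home on the stop ring at the barrel's mouth; press it there lightly, with about 10 N, for about a second. Then draw the rod out and stand it back fully down in the empty socket of the block, let go, and leave everything else as it is.

Things in the scene. Friction and masses are not known exactly. Their poses are not given: they have to be found in the camera images.
- ejector: the collared ejector rod, a loose steel tool 131 mm long, about 0.16 kg, the only tool with a wide flat collar. Origin at the centre of its lower tip, +z up along it: shaft 16 mm diameter from 0 to 75 mm (tip edge chamfered 1.8 mm), collar 30 mm diameter to 81 mm, round dark grip 18 mm diameter to 131 mm. It starts upright in a socket of the wooden block, tip on the socket's floor
- ejector_collar (a point): centre of the underside of the ejector rod's collar, 75 mm above its tip
- ejector_grip (a point): point on the ejector rod's axis to grip, 109 mm above its tip (22 mm below its top)
- stand: fixed aluminium stripping stand, base 130 x 130 x 8 mm; origin at the centre of its underside on the bench. Two uprights at its y = +-55 mm, 100 mm high, bridge over the tray and hold the barrel upright above the middle. Nothing on it has to be held
- barrel: the upright dark barrel fixed in the stand, 65 mm long, 38 mm outside diameter at the top; origin at the centre of its lower end, 55 mm above the bench, z up. Round guide bore 17.5 mm diameter from the mouth down 40 mm; below that a 27.5 mm counterbore, 25 mm long, open at the bottom, which holds the bush
- barrel_mouth (a point): centre of the flat top rim of the barrel, 120 mm above the bench; axes are the stand's (z up). The bore is opened here by a 45 degree chamfer to 21.5 mm diameter. A knurled steel stop ring (23 mm hole, 43 mm outside) surrounds the rim; its top stands 1 to 7 mm above this point, set differently each time and not measured. The rod's collar stops on it, rigidly, with the bush fully out
- bush: loose brass bush, 26 mm diameter, 16 mm high, about 60 g; origin at the centre of its lower face. Seated at the top of the barrel's counterbore (top face 40 mm below the mouth) on three spring-loaded ball catches. Driving it down at 6 mm/s takes roughly 8 to 16 N over its first 4 or 5 mm (more when faster), then 2 to 7 N over some 11 mm more, after which it drops about 35 mm into the tray
- bush_mid (a point): the centre of the bush, 8 mm above its lower face
- tray_floor (a point): centre of the rubber floor of the catch tray directly below the barrel, 12 mm above the bench, 76 x 76 mm inside with walls 14 mm high; axes are the stand's. The barrel's lower end is 43 mm above it
- holder: fixed wooden tool block 60 x 190 x 45 mm, origin at the centre of its underside; its long side is its y axis. Three equal sockets in a row at y = -60, 0 and +60 mm, each 20 mm diameter and 35 mm deep with a 2 mm chamfer
- holder_hole0 (a point): centre of the mouth of a socket of the wooden block, at its y = -60 mm, 45 mm above the bench; 20 mm diameter, 35 mm deep. Each socket starts with one of the three tools in it
- holder_hole1 (a point): centre of the mouth of a socket of the wooden block, at its y = 0 mm, 45 mm above the bench; 20 mm diameter, 35 mm deep. Each socket starts with one of the three tools in it
- holder_hole2 (a point): centre of the mouth of a socket of the wooden block, at its y = 60 mm, 45 mm above the bench; 20 mm diameter, 35 mm deep. Each socket starts with one of the three tools in it
- drift: another tool in the block, not needed: plain steel rod 18 mm diameter, 120 mm long, too thick for the bore; origin at its lower end
- short_punch: another tool in the block, not needed: shaft 16 mm diameter 45 mm long, grip 24 mm diameter 45 mm long, no collar; origin at its lower end
- knob_cap: bystander: small dark stepped cap, 34 mm diameter, 44 mm high, origin under its centre
- spare_barrel: bystander: empty dark tube standing on the bench, 40 mm diameter, 55 mm high, origin under its centre
- screwdriver: bystander: screwdriver 190 mm long lying on the bench, origin at its middle
- tape_roll: bystander: tape roll 84 mm diameter, 22 mm high, lying flat, origin under its centre
- mains_adapter: bystander: black adapter 110 x 50 x 32 mm, origin under its centre
Things that resemble listed ones, but are neither listed nor needed, are in the scene too. Of the things that look like the holder, the larger one is meant. Leave any red look-alike of the ejector alone.

How it is judged:
By the outcome, as a careful person would: the job done as asked, in the order asked, and still so for the second after the job is handed in, with the robot touching nothing.
It also fails if it takes over 69 s, if anything falls off the work surface, if the arm or the gripper's body presses on something with over 40 N, if the wrist force passes 120 N, or if a joint passes its speed limit or range.

## Working session

There is one attempt and no reset: what is moved stays moved. The work goes in short steps, Python scripts to look and compute and a shell command to move; the robot and the scene stay as the last step left them, time stands still between calls to the robot, and variables do not carry over. Pictures are saved under pics/ and viewed, at most 10 in all, crops included, and the job is handed in when it is done.

```bash
mkdir -p pics; cat > h.py <<'E'
import numpy as np, cv2, json
from scipy.spatial.transform import Rotation as R
from bench import arm
def snap(name,fn=None):
    p=arm.camera_params(name); im=arm.get_image(name)
    if fn: cv2.imwrite('pics/'+fn,im[:,:,::-1])
    return im,p
def rot(p):
    o=np.array(p['orientation'],float)
    return o if o.shape==(3,3) else R.from_quat(o).as_matrix()
def ray(p,u,v):
    K=np.array(p['K']); d=np.array([(u-K[0,2])/K[0,0],(v-K[1,2])/K[1,1]]); s=d.copy()
    for _ in range(20): s=d/(1+p['k1']*(s@s))
    w=rot(p)@np.array([s[0],s[1],1]); return np.array(p['position'],float),w
def onz(p,u,v,z):
    o,w=ray(p,u,v); return o+w*(z-o[2])/w[2]
def proj(p,X):
    c=rot(p).T@(np.array(X,float)-np.array(p['position'])); s=c[:2]/c[2]; s=s*(1+p['k1']*(s@s)); K=np.array(p['K'])
    return np.array([K[0,0]*s[0]+K[0,2],K[1,1]*s[1]+K[1,2]])
E
python3 - <<'E'
from h import *
ims=[]
for n in ['scene','top']:
    im,p=snap(n,n+'0.png'); print(n,p)
print(arm.read_state())
E
```

```text
scene {'K': array([[409.91409626,   0.        , 279.67675206],
       [  0.        , 409.91409626, 213.54767966],
       [  0.        ,   0.        ,   1.        ]]), 'k1': -0.07477418547433934, 'position': array([1422.4019032 , -128.61808321,  730.11887215]), 'orientation': array([ 0.6708343 ,  0.58884495, -0.28865417, -0.34629718])}
top {'K': array([[405.0658216 ,   0.        , 285.11381962],
       [  0.        , 405.0658216 , 209.87936138],
       [  0.        ,   0.        ,   1.        ]]), 'k1': 0.008709342054140147, 'position': array([ 346.94283814,   -4.2650213 , 1167.81539309]), 'orientation': array([-0.67708567,  0.72860239, -0.07421342,  0.07201332])}
{'clock': 0.1, 'joints': array([ 1.53758468e+00,  3.85464101e-01,  6.77562742e-03, -4.34763511e-04,
       -1.19396625e+00, -2.58588577e-01]), 'joint_vel': array([ 0.00022451, -0.00291857,  0.00325466,  0.00170583, -0.00038672,
       -0.00027292]), 'joint_efforts': array([-3.84152036e-04, -3.93318629e+01,  1.88930243e+01,  4.19799685e+00,
       -2.57441206e-03,  4.17879150e-06]), 'position': array([179.63886433, 598.09781036, 230.3455226 ]), 'ee_rot': array([ 9.89363338e-01, -1.45462300e-01, -9.62847200e-05,  9.46027413e-04]), 'contact_force': array([-0.26277492,  0.14179553, -1.22730546]), 'wrist_torque': array([ 0.00403432, -0.01684106,  0.05059213]), 'grasp_force': 0.0, 'gripper_width': 85.46154590025408}
```

View pics/top0.png

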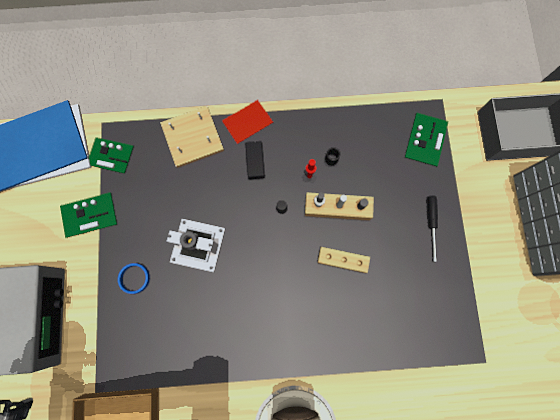

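View pics/scene0.png

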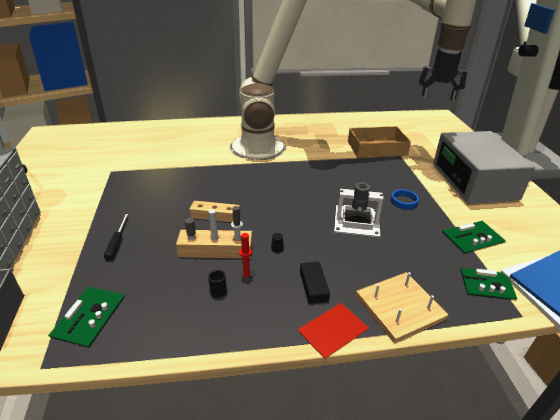

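Candidates for the ejector:
- block tool at top (320,200) / scene (237,222): dark grip over a light collar
- block tool at top (342,200): plain rod, the drift
- block tool at top (363,203): short punch
- red look-alike at top (310,168)

The smaller look-alike block is at top (344,260). I'll check the choice in one close crop.

```bash
python3 - <<'E'
from h import *
a=cv2.imread('pics/top0.png');b=cv2.imread('pics/scene0.png')
f=lambda i,x,y,w,h:cv2.resize(i[y:y+h,x:x+w],(400,300),interpolation=cv2.INTER_CUBIC)
cv2.imwrite('pics/c1.png',np.vstack([np.hstack([f(a,295,180,88,66),f(a,155,210,80,60)]),np.hstack([f(b,170,190,100,75),f(b,320,175,80,60)])]))
E
```

```text
(no output)
```

View pics/c1.png

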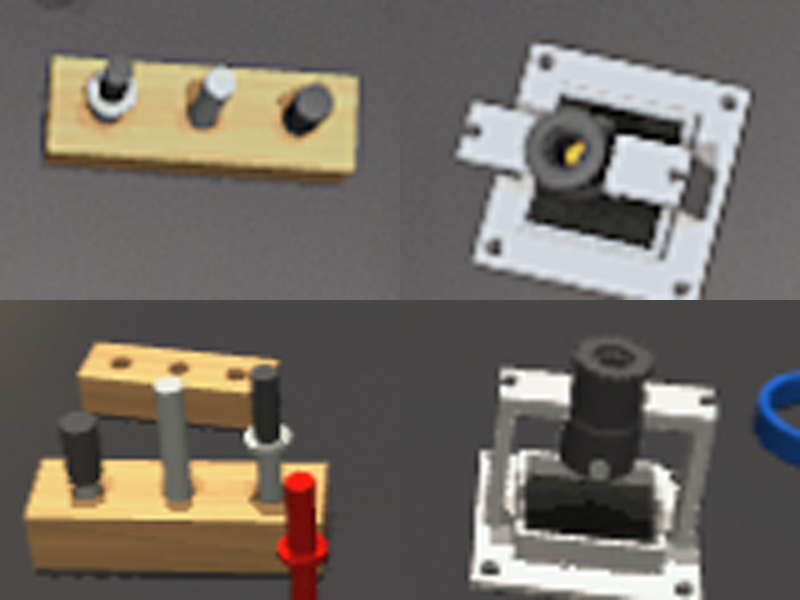

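The crop confirms the pick. At top (319.6,201) is the only tool with a pale wide collar under a dark round grip. The barrel mouth is at top (188,240), with brass visible in the bore.

```bash
python3 - <<'E'
from h import *
im=cv2.imread('pics/top0.png'); p=arm.camera_params('top'); ps=arm.camera_params('scene')
hsv=cv2.cvtColor(im,cv2.COLOR_BGR2HSV)
m=cv2.inRange(hsv,(12,60,120),(30,255,255)); m[:,:300]=0;m[:,380:]=0;m[:188]=0;m[222:]=0
m=cv2.morphologyEx(m,cv2.MORPH_CLOSE,np.ones((13,13)))
c=max(cv2.findContours(m,0,1)[0],key=cv2.contourArea); print('block',cv2.boxPoints(cv2.minAreaRect(c)).round(1).tolist())
for b in cv2.boxPoints(cv2.minAreaRect(c)): print(onz(p,*b,45).round(0))
print('collar',onz(p,319.6,200.9,90),'grip top',onz(p,295+119*.22,180+70*.22,141))
print('scene grip top',onz(ps,170+264*.25,190+71*.25,141),'collar',onz(ps,170+267*.25,190+136*.25,90))
print('others',onz(p,295+220*.22,180+82*.22,130),onz(p,295+315*.22,180+100*.22,100))
print('mouth',onz(p,188.4,240,123),onz(ps,320+(613-400)*.2,175+55*.2,123))
print('red top',onz(p,311,161,141), onz(ps,245,237,141))
q=[(540,47),(745,92),(690,297),(478,262)]
for u,v in q: print('base',onz(p,155+(u-400)*.2,210+v*.2,8).round(0))
pw=arm.camera_params('wrist'); print(pw, rot(pw).round(2), R.from_quat(arm.read_state()['ee_rot']).as_matrix().round(2))
E
```

```text
block [[304.5, 213.39999389648438], [306.0, 191.6999969482422], [374.0, 196.1999969482422], [372.5, 217.89999389648438]]
[569. -70.  45.]
[631. -80.  45.]
[ 604. -272.   45.]
[ 541. -260.   45.]
collar [ 591.25386363 -111.69897774   90.        ] grip top [ 594.06106747 -112.05168316  141.        ]
scene grip top [ 597.29603203 -108.41054775  141.        ] collar [ 596.84592011 -108.66297114   90.        ]
others [ 585.26293025 -170.84598954  130.        ] [ 577.03835875 -230.78423604  100.        ]
mouth [505.06965555 240.6475885  123.        ] [507.32371197 245.93827005 123.        ]
red top [689.76458936 -93.64600539 141.        ] [712.17297945 -94.59109449 141.        ]
base [584. 282.   8.]
base [549. 164.   8.]
base [433. 200.   8.]
base [462. 320.   8.]
{'K': array([[290.19157107,   0.        , 280.25354946],
       [  0.        , 290.19157107, 213.23018211],
       [  0.        ,   0.        ,   1.        ]]), 'k1': 0.006611390751361491, 'position': array([252.75451298, 575.92113969, 372.20046161]), 'orientation': array([-0.58999475,  0.79304393,  0.12093297, -0.09144805])} [[-0.29 -0.91 -0.29]
 [-0.96  0.27  0.08]
 [ 0.    0.3  -0.95]] [[ 0.96 -0.29 -0.  ]
 [-0.29 -0.96 -0.  ]
 [ 0.    0.   -1.  ]]
```

```bash
A='{"x":0.163,"y":-0.178,"z":0,"ax":0,"ay":0,"az":-0.09}'; 
python3 -m handwheel '[{"x":0.163,"y":-0.178,"z":0,"ax":0,"ay":0,"az":-0.09},{"x":0.163,"y":-0.178,"z":0,"ax":0,"ay":0,"az":-0.09},{"x":0.163,"y":-0.178,"z":0,"ax":0,"ay":0,"az":-0.09},{"x":0.163,"y":-0.178,"z":0,"ax":0,"ay":0,"az":-0.09},{"x":0.163,"y":-0.178,"z":0,"ax":0,"ay":0,"az":-0.09},{"x":0.163,"y":-0.178,"z":0,"ax":0,"ay":0,"az":-0.09},{"x":0.163,"y":-0.178,"z":0,"ax":0,"ay":0,"az":-0.09},{"x":0.163,"y":-0.178,"z":0,"ax":0,"ay":0,"az":-0.09}]'
python3 -m handwheel '[{"x":0.163,"y":-0.178,"z":0,"ax":0,"ay":0,"az":-0.09},{"x":0.163,"y":-0.178,"z":0,"ax":0,"ay":0,"az":-0.09},{"x":0,"y":0,"z":0,"ax":0,"ay":0,"az":0},{"x":0,"y":0,"z":0,"ax":0,"ay":0,"az":0},{"x":0,"y":0,"z":0,"ax":0,"ay":0,"az":0},{"x":0,"y":0,"z":0,"ax":0,"ay":0,"az":0},{"x":0,"y":0,"z":0,"ax":0,"ay":0,"az":0},{"x":0,"y":0,"z":0,"ax":0,"ay":0,"az":0}]'
python3 - <<'E'
from h import *
im,p=snap('wrist','w1.png')
g=cv2.cvtColor(im,cv2.COLOR_RGB2GRAY)
e=proj(p,[505,243,123]);print(e)
c=cv2.HoughCircles(cv2.medianBlur(g,3),cv2.HOUGH_GRADIENT,1,5,param1=100,param2=15,minRadius=10,maxRadius=45)
if c is not None:
  for x in c[0]:
    if np.hypot(*(x[:2]-e))<30: print(x,onz(p,x[0],x[1],120))
np.savez('w1.npz',**p)
E
```

```text
clock: 0.9
position: [441.4, 312.0, 231.1]
ee_rot: [0.756, -0.655, -0.0, 0.0]
contact_force: [-1.1, -0.0, -0.5]
gripper_width: 85.2
grasp_force: 0.0
clock: 1.7
position: [505.2, 243.4, 231.4]
ee_rot: [-0.659, 0.752, 0.0, 0.0]
contact_force: [0.4, -0.5, 0.2]
gripper_width: 85.5
grasp_force: 0.0
[280.04188075 211.18184398]
[285.5 183.5  44.4] [496.94292955 219.10728405 120.        ]
[277.5 206.5  26.4] [506.82792981 239.19893705 120.        ]
[275.5 217.5  28.8] [510.06699377 249.38599535 120.        ]
[267.5 218.5  35.5] [517.49801243 249.37809886 120.        ]
[273.5 210.5  26.6] [510.95677563 242.48258782 120.        ]
[277.5 200.5  31.8] [506.0693805  233.61407961 120.        ]
[269.5 207.5  24.3] [514.16727964 239.18000161 120.        ]
[278.5 213.5  19.9] [506.81803232 245.92701119 120.        ]
[278.5 225.5  26.7] [508.37664564 257.49259485 120.        ]
[282.5 216.5  17.7] [503.5626513  249.27309528 120.        ]
[280.5 196.5  11.8] [502.89640309 230.28528642 120.        ]
[285.5 212.5  18.2] [500.34553074 245.81841584 120.        ]
[281.5 203.5  14.1] [502.85704267 236.8738823  120.        ]
[303.5 193.5  21.8] [482.11000612 230.25334831 120.        ]
[277.5 191.5  11.1] [504.94967218 225.37036458 120.        ]
[289.5 201.5  16. ] [495.44739091 235.96608824 120.        ]
[260.5 207.5  14.1] [522.28080444 238.10367937 120.        ]
[285.5 207.5  14.4] [499.74361226 241.09358536 120.        ]
[283.5 192.5  13. ] [499.75048488 226.98493187 120.        ]
[294.5 203.5  11.3] [491.18907485 238.42219012 120.        ]
```

View pics/w1.png

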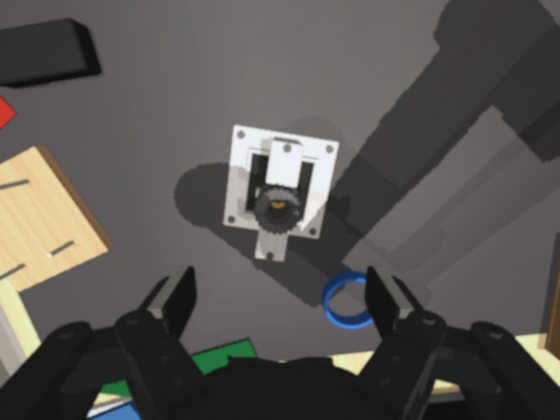

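The mouth shows at w1 (278,208). Next I'll go over the ejector.

```bash

python3 -m handwheel '[{"x":0.055,"y":-0.22,"z":0,"ax":0,"ay":0,"az":0},{"x":0.055,"y":-0.22,"z":0,"ax":0,"ay":0,"az":0},{"x":0.055,"y":-0.22,"z":0,"ax":0,"ay":0,"az":0},{"x":0.055,"y":-0.22,"z":0,"ax":0,"ay":0,"az":0},{"x":0.055,"y":-0.22,"z":0,"ax":0,"ay":0,"az":0},{"x":0.055,"y":-0.22,"z":0,"ax":0,"ay":0,"az":0},{"x":0.055,"y":-0.22,"z":0,"ax":0,"ay":0,"az":0},{"x":0.055,"y":-0.22,"z":0,"ax":0,"ay":0,"az":0}]'
python3 -m handwheel '[{"x":0,"y":0,"z":0.05,"ax":0,"ay":0,"az":0},{"x":0,"y":0,"z":0.05,"ax":0,"ay":0,"az":0},{"x":0,"y":0,"z":0,"ax":0,"ay":0,"az":0},{"x":0,"y":0,"z":0,"ax":0,"ay":0,"az":0},{"x":0,"y":0,"z":0,"ax":0,"ay":0,"az":0},{"x":0,"y":0,"z":0,"ax":0,"ay":0,"az":0},{"x":0,"y":0,"z":0,"ax":0,"ay":0,"az":0},{"x":0,"y":0,"z":0,"ax":0,"ay":0,"az":0}]'
python3 - <<'E'
from h import *
im,p=snap('wrist','w2.png'); np.savez('w2.npz',**p)
e=proj(p,[594,-111,141]);e2=proj(p,[594,-111,90]);print(e,e2,proj(p,[592,-109,10]))
im=im[:,:,::-1]; w1=cv2.imread('pics/w1.png')
x,y=int(e2[0])-50,int(e2[1])-75; print(x,y)
f=lambda i,x,y:cv2.resize(i[y:y+150,x:x+100],(400,600),interpolation=cv2.INTER_CUBIC)
def g(i,x,y,w,h,W,H): return cv2.resize(i[y:y+h,x:x+w],(W,H),interpolation=cv2.INTER_CUBIC)
cv2.imwrite('pics/c2.png',np.hstack([f(im,x,y),np.vstack([g(w1,248,178,60,60,400,400),np.zeros((200,400,3),np.uint8)])]))
E
```

```text
clock: 2.55
position: [594.0, -110.9, 231.5]
ee_rot: [-0.658, 0.753, -0.0, 0.0]
contact_force: [1.3, -0.3, -0.8]
gripper_width: 85.3
grasp_force: 0.0
clock: 3.35
position: [593.7, -109.1, 251.1]
ee_rot: [-0.658, 0.753, 0.0, -0.0]
contact_force: [0.2, 0.3, 0.6]
gripper_width: 85.5
grasp_force: 0.0
[279.17605778 209.2035477 ] [279.36271887 195.58370947] [281.24163375 182.36414624]
229 120
```

View pics/c2.png

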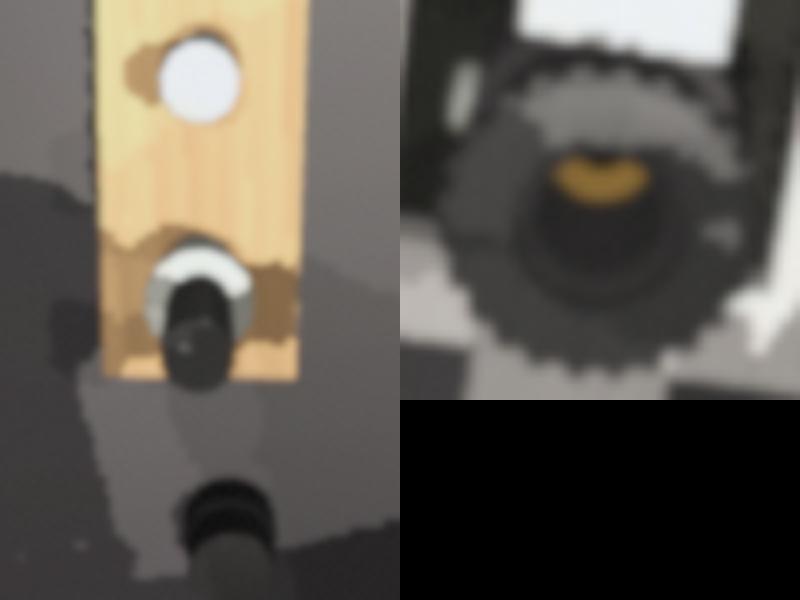

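```bash
python3 - <<'E'
from h import *
p1=dict(np.load('w1.npz'));p2=dict(np.load('w2.npz'))
p1['k1']=float(p1['k1']);p2['k1']=float(p2['k1'])
print('top',onz(p2,279,209.5,141),'collar',onz(p2,279,194.25,90.5),'drift',onz(p2,279,140.3,130),'red/other',onz(p2,286.5,248,44))
print('ring',onz(p1,276.8,211.1,123.5),'hole',onz(p1,277.5,212.3,122))
for px in [(229+97/4,120),(229+103/4,120+375/4),(229+298/4,120+381/4),(229+308/4,120)]: print(onz(p2,*px,45))
E
```

```text
top [ 594.19586271 -110.74320903  141.        ] collar [ 594.16977486 -112.63042439   90.5       ] drift [ 586.14406379 -170.48862904  130.        ] red/other [595.88374949 -28.42993272  44.        ]
ring [507.86215648 242.38768068 123.5       ] hole [507.46721099 244.05248076 122.        ]
[ 613.29452577 -191.77877651   45.        ]
[629.4833153  -80.74025527  45.        ]
[568.92554178 -70.61631162  45.        ]
[ 553.64103185 -183.76895997   45.        ]
```

```bash

python3 -m handwheel '[{"x":0.003,"y":-0.009,"z":0,"ax":0,"ay":0,"az":0},{"x":0,"y":0,"z":-0.1,"ax":0,"ay":0,"az":0},{"x":0,"y":0,"z":-0.15,"ax":0,"ay":0,"az":0},{"x":0,"y":0,"z":-0.15,"ax":0,"ay":0,"az":0},{"x":0,"y":0,"z":-0.15,"ax":0,"ay":0,"az":0},{"x":0,"y":0,"z":-0.1,"ax":0,"ay":0,"az":0},{"x":0,"y":0,"z":-0.1,"ax":0,"ay":0,"az":0},{"x":0,"y":0,"z":0,"ax":0,"ay":0,"az":0}]' 0
python3 -m handwheel '[{"x":0,"y":0,"z":0,"ax":0,"ay":0,"az":0},{"x":0,"y":0,"z":0,"ax":0,"ay":0,"az":0},{"x":0,"y":0,"z":0,"ax":0,"ay":0,"az":0},{"x":0,"y":0,"z":0,"ax":0,"ay":0,"az":0},{"x":0,"y":0,"z":0,"ax":0,"ay":0,"az":0},{"x":0,"y":0,"z":0,"ax":0,"ay":0,"az":0},{"x":0,"y":0,"z":0,"ax":0,"ay":0,"az":0},{"x":0,"y":0,"z":0,"ax":0,"ay":0,"az":0}]' -1
```

```text
clock: 4.2
position: [592.3, -111.4, 98.2]
ee_rot: [-0.658, 0.753, 0.002, -0.002]
contact_force: [-0.6, -0.3, -0.8]
gripper_width: 42.6
grasp_force: 0.0
clock: 5.0
position: [595.3, -111.3, 102.7]
ee_rot: [-0.658, 0.753, -0.001, 0.001]
contact_force: [0.1, 0.6, 6.1]
gripper_width: 16.6
grasp_force: 58.5
```

```bash

python3 -m handwheel '[{"x":0,"y":0,"z":0.03,"ax":0,"ay":0,"az":0},{"x":0,"y":0,"z":0.08,"ax":0,"ay":0,"az":0},{"x":0,"y":0,"z":0.13,"ax":0,"ay":0,"az":0},{"x":0,"y":0,"z":0.15,"ax":0,"ay":0,"az":0},{"x":0,"y":0,"z":0.15,"ax":0,"ay":0,"az":0},{"x":0,"y":0,"z":0.1,"ax":0,"ay":0,"az":0},{"x":0,"y":0,"z":0.07,"ax":0,"ay":0,"az":0},{"x":0,"y":0,"z":0.03,"ax":0,"ay":0,"az":0}]'
python3 -m handwheel '[{"x":-0.03,"y":0.1,"z":0,"ax":0,"ay":0,"az":0},{"x":-0.05,"y":0.2,"z":0,"ax":0,"ay":0,"az":0},{"x":-0.06,"y":0.24,"z":0,"ax":0,"ay":0,"az":0},{"x":-0.06,"y":0.24,"z":0,"ax":0,"ay":0,"az":0},{"x":-0.06,"y":0.24,"z":0,"ax":0,"ay":0,"az":0},{"x":-0.06,"y":0.24,"z":0,"ax":0,"ay":0,"az":0},{"x":-0.05,"y":0.22,"z":0,"ax":0,"ay":0,"az":0},{"x":-0.04,"y":0.17,"z":0,"ax":0,"ay":0,"az":0}]'
python3 -m handwheel '[{"x":-0.02,"y":0.1,"z":0,"ax":0,"ay":0,"az":0},{"x":-0.008,"y":0.022,"z":0,"ax":0,"ay":0,"az":0},{"x":0,"y":0,"z":0,"ax":0,"ay":0,"az":0},{"x":0,"y":0,"z":0,"ax":0,"ay":0,"az":0},{"x":0,"y":0,"z":0,"ax":0,"ay":0,"az":0},{"x":0,"y":0,"z":0,"ax":0,"ay":0,"az":0},{"x":0,"y":0,"z":0,"ax":0,"ay":0,"az":0},{"x":0,"y":0,"z":0,"ax":0,"ay":0,"az":0}]'
python3 - <<'E'
from h import *
im,p=snap('wrist','w3.png'); np.savez('w3.npz',**p); s,_=snap('scene','s3.png');t,_=snap('top','t3.png')
print(arm.read_state()['contact_force'],arm.read_state()['wrist_torque'],arm.read_state()['position'])
f=lambda i,x,y,w,h,W,H:cv2.resize(i[y:y+h,x:x+w],(W,H),interpolation=cv2.INTER_CUBIC)
cv2.imwrite('pics/c3.png',np.hstack([f(im,230,170,100,150,400,600),f(s,325,110,100,150,400,600)])[:,:,::-1])
E
```

```text
clock: 5.8
position: [594.2, -111.1, 250.3]
ee_rot: [-0.658, 0.753, -0.0, 0.0]
contact_force: [-1.0, -0.1, -2.2]
gripper_width: 16.6
grasp_force: 58.9
clock: 6.6
position: [510.6, 220.8, 248.0]
ee_rot: [-0.658, 0.753, 0.0, -0.001]
contact_force: [0.5, -0.4, -2.1]
gripper_width: 16.6
grasp_force: 58.9
clock: 7.4
position: [506.9, 242.7, 249.4]
ee_rot: [-0.658, 0.753, 0.0, 0.0]
contact_force: [0.2, -1.0, -1.6]
gripper_width: 16.6
grasp_force: 58.9
[-0.23730618 -0.60817324 -2.34839372] [-0.02214113  0.00510263 -0.01914717] [506.793096   243.03140677 249.35293217]
```

View pics/c3.png

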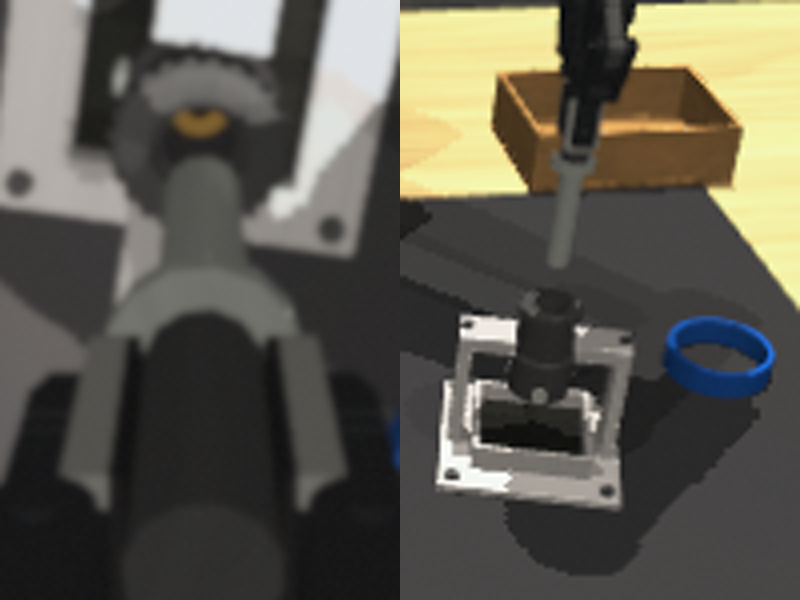

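```bash
python3 - <<'E'
from h import *
p=dict(np.load('w3.npz'));p['k1']=float(p['k1']); s=arm.camera_params('scene'); st=arm.read_state()
def tri(a,b):
    (o1,d1),(o2,d2)=a,b; d1=d1/np.linalg.norm(d1);d2=d2/np.linalg.norm(d2)
    A=np.stack([d1,-d2],1); t=np.linalg.lstsq(A,o2-o1,rcond=None)[0]; return o1+d1*t[0],o2+d2*t[1]
print(tri(ray(p,280.3,218),ray(s,325+155/4,110+264/4)))
print('tip at z157 wrist',onz(p,280.3,218,157),'scene',onz(s,325+155/4,110+264/4,157))
print('mouth scene',onz(s,325+151/4,110+303/4,123.5))
print('ring wrist x',onz(p,279.5,170+120/4,123.5), 'proj cand',proj(p,[507.7,243.2,120]))
print('collar scene at z 235',onz(s,325+174/4,110+162/4,238))
E
```

```text
(array([506.65545944, 244.19705224, 154.9224907 ]), array([506.76620843, 244.76461635, 155.11468564]))
tip at z157 wrist [506.56134618 243.51190705 157.        ] scene [509.76837983 243.54037523 157.        ]
mouth scene [506.86878682 246.44338115 123.5       ]
ring wrist x [506.40749871 236.53354286 123.5       ] proj cand [279.12027677 205.82373352]
collar scene at z 235 [515.86992552 242.77407612 238.        ]
```

Tip at about (507,244,156), over the mouth at about (507.5,243.5,120). Lowering it to the mouth.

```bash

python3 -m handwheel '[{"x":0.002,"y":0,"z":-0.02,"ax":0,"ay":0,"az":0},{"x":0,"y":0,"z":-0.04,"ax":0,"ay":0,"az":0},{"x":0,"y":0,"z":-0.04,"ax":0,"ay":0,"az":0},{"x":0,"y":0,"z":-0.03,"ax":0,"ay":0,"az":0},{"x":0,"y":0,"z":-0.015,"ax":0,"ay":0,"az":0},{"x":0,"y":0,"z":-0.01,"ax":0,"ay":0,"az":0},{"x":0,"y":0,"z":-0.01,"ax":0,"ay":0,"az":0},{"x":0,"y":0,"z":-0.01,"ax":0,"ay":0,"az":0}]'
python3 -m handwheel '[{"x":0,"y":0,"z":-0.01,"ax":0,"ay":0,"az":0},{"x":0,"y":0,"z":-0.01,"ax":0,"ay":0,"az":0},{"x":0,"y":0,"z":-0.005,"ax":0,"ay":0,"az":0},{"x":0,"y":0,"z":-0.005,"ax":0,"ay":0,"az":0},{"x":0,"y":0,"z":-0.005,"ax":0,"ay":0,"az":0},{"x":0,"y":0,"z":-0.005,"ax":0,"ay":0,"az":0},{"x":0,"y":0,"z":-0.005,"ax":0,"ay":0,"az":0},{"x":0,"y":0,"z":0,"ax":0,"ay":0,"az":0}]'
```

```text
clock: 8.35
position: [507.3, 243.3, 214.4]
ee_rot: [-0.658, 0.753, -0.0, 0.0]
contact_force: [0.6, 0.6, -1.6]
gripper_width: 16.6
grasp_force: 58.9
clock: 9.15
position: [507.1, 243.1, 205.2]
ee_rot: [-0.658, 0.753, -0.0, -0.0]
contact_force: [0.6, -0.0, -0.9]
gripper_width: 16.2
grasp_force: 58.9
```

```bash

python3 -m handwheel '[{"x":0,"y":0,"z":-0.01,"ax":0,"ay":0,"az":0},{"x":0,"y":0,"z":-0.01,"ax":0,"ay":0,"az":0},{"x":0,"y":0,"z":-0.01,"ax":0,"ay":0,"az":0},{"x":0,"y":0,"z":-0.01,"ax":0,"ay":0,"az":0},{"x":0,"y":0,"z":-0.01,"ax":0,"ay":0,"az":0},{"x":0,"y":0,"z":-0.01,"ax":0,"ay":0,"az":0},{"x":0,"y":0,"z":-0.01,"ax":0,"ay":0,"az":0},{"x":0,"y":0,"z":0,"ax":0,"ay":0,"az":0}]'
python3 - <<'E'
from h import *
s,_=snap('scene','s4.png'); print(arm.read_state()['contact_force'],arm.read_state()['wrist_torque'])
f=lambda i,x,y,w,h,W,H:cv2.resize(i[y:y+h,x:x+w],(W,H),interpolation=cv2.INTER_CUBIC)
cv2.imwrite('pics/c4.png',f(s,325,110,100,150,400,600)[:,:,::-1])
E
```

```text
clock: 9.95
position: [507.1, 243.1, 191.0]
ee_rot: [-0.658, 0.753, -0.0, -0.0]
contact_force: [0.6, 0.7, -2.3]
gripper_width: 16.4
grasp_force: 58.9
[ 0.26154794 -0.0281004  -1.65760703] [-0.0543337  -0.08969942  0.00581165]
```

View pics/c4.png

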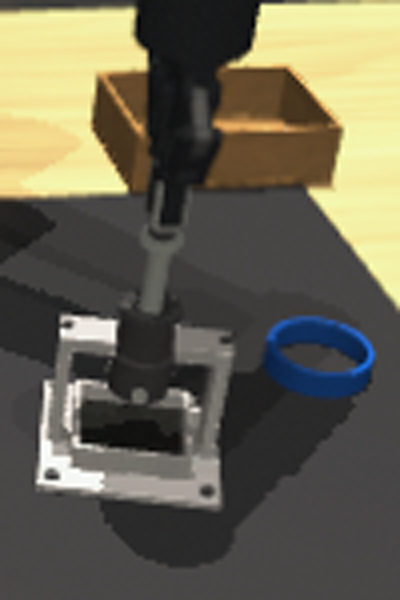

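The rod is in the bore with the collar well above the ring. I'll close on the bush, then drive slowly.

```bash

python3 -m handwheel '[{"x":0,"y":0,"z":-0.008,"ax":0,"ay":0,"az":0},{"x":0,"y":0,"z":-0.008,"ax":0,"ay":0,"az":0},{"x":0,"y":0,"z":-0.008,"ax":0,"ay":0,"az":0},{"x":0,"y":0,"z":-0.008,"ax":0,"ay":0,"az":0},{"x":0,"y":0,"z":-0.008,"ax":0,"ay":0,"az":0},{"x":0,"y":0,"z":-0.008,"ax":0,"ay":0,"az":0},{"x":0,"y":0,"z":-0.003,"ax":0,"ay":0,"az":0},{"x":0,"y":0,"z":-0.003,"ax":0,"ay":0,"az":0}]'
python3 -m handwheel '[{"x":0,"y":0,"z":-0.0025,"ax":0,"ay":0,"az":0},{"x":0,"y":0,"z":-0.0025,"ax":0,"ay":0,"az":0},{"x":0,"y":0,"z":-0.0025,"ax":0,"ay":0,"az":0},{"x":0,"y":0,"z":-0.0025,"ax":0,"ay":0,"az":0},{"x":0,"y":0,"z":-0.0025,"ax":0,"ay":0,"az":0},{"x":0,"y":0,"z":-0.0025,"ax":0,"ay":0,"az":0},{"x":0,"y":0,"z":-0.0025,"ax":0,"ay":0,"az":0},{"x":0,"y":0,"z":-0.0025,"ax":0,"ay":0,"az":0}]'
python3 -m handwheel '[{"x":0,"y":0,"z":-0.0025,"ax":0,"ay":0,"az":0},{"x":0,"y":0,"z":-0.0025,"ax":0,"ay":0,"az":0},{"x":0,"y":0,"z":-0.0025,"ax":0,"ay":0,"az":0},{"x":0,"y":0,"z":-0.0025,"ax":0,"ay":0,"az":0},{"x":0,"y":0,"z":0,"ax":0,"ay":0,"az":0},{"x":0,"y":0,"z":0,"ax":0,"ay":0,"az":0},{"x":0,"y":0,"z":0,"ax":0,"ay":0,"az":0},{"x":0,"y":0,"z":0,"ax":0,"ay":0,"az":0}]'
```

```text
clock: 10.8
position: [507.2, 243.1, 180.5]
ee_rot: [-0.658, 0.753, -0.0, -0.0]
contact_force: [0.6, 0.3, -2.0]
gripper_width: 16.3
grasp_force: 58.9
clock: 11.6
position: [507.2, 243.2, 176.5]
ee_rot: [-0.658, 0.753, 0.0, 0.0]
contact_force: [0.3, -0.2, -1.2]
gripper_width: 16.6
grasp_force: 58.9
clock: 12.4
position: [507.2, 243.2, 174.5]
ee_rot: [-0.658, 0.753, -0.0, -0.0]
contact_force: [0.0, 0.1, -1.3]
gripper_width: 16.7
grasp_force: 58.9
```

Still free, about to touch. Continuing at 5 mm/s in short calls.

```bash

python3 -m handwheel '[{"x":0,"y":0,"z":-0.0025,"ax":0,"ay":0,"az":0},{"x":0,"y":0,"z":-0.0025,"ax":0,"ay":0,"az":0},{"x":0,"y":0,"z":-0.0025,"ax":0,"ay":0,"az":0},{"x":0,"y":0,"z":-0.0025,"ax":0,"ay":0,"az":0},{"x":0,"y":0,"z":-0.0025,"ax":0,"ay":0,"az":0},{"x":0,"y":0,"z":-0.0025,"ax":0,"ay":0,"az":0},{"x":0,"y":0,"z":-0.0025,"ax":0,"ay":0,"az":0},{"x":0,"y":0,"z":-0.0025,"ax":0,"ay":0,"az":0}]'
```

```text
clock: 13.2
position: [507.4, 243.3, 171.5]
ee_rot: [-0.658, 0.753, -0.0, 0.0]
contact_force: [-2.4, -0.1, 6.0]
gripper_width: 16.5
grasp_force: 59.7
```

```bash

python3 -m handwheel '[{"x":0,"y":0,"z":-0.0025,"ax":0,"ay":0,"az":0},{"x":0,"y":0,"z":-0.0025,"ax":0,"ay":0,"az":0},{"x":0,"y":0,"z":-0.0025,"ax":0,"ay":0,"az":0},{"x":0,"y":0,"z":-0.0025,"ax":0,"ay":0,"az":0},{"x":0,"y":0,"z":-0.0025,"ax":0,"ay":0,"az":0},{"x":0,"y":0,"z":-0.0025,"ax":0,"ay":0,"az":0},{"x":0,"y":0,"z":-0.0025,"ax":0,"ay":0,"az":0},{"x":0,"y":0,"z":-0.0025,"ax":0,"ay":0,"az":0}]'
```

```text
clock: 14.0
position: [508.1, 243.5, 168.9]
ee_rot: [-0.658, 0.753, -0.001, 0.001]
contact_force: [-2.4, -0.4, 9.9]
gripper_width: 16.5
grasp_force: 60.1
```

```bash

python3 -m handwheel '[{"x":0,"y":0,"z":-0.002,"ax":0,"ay":0,"az":0},{"x":0,"y":0,"z":-0.002,"ax":0,"ay":0,"az":0},{"x":0,"y":0,"z":-0.002,"ax":0,"ay":0,"az":0},{"x":0,"y":0,"z":-0.002,"ax":0,"ay":0,"az":0},{"x":0,"y":0,"z":-0.002,"ax":0,"ay":0,"az":0},{"x":0,"y":0,"z":-0.002,"ax":0,"ay":0,"az":0},{"x":0,"y":0,"z":-0.002,"ax":0,"ay":0,"az":0},{"x":0,"y":0,"z":-0.002,"ax":0,"ay":0,"az":0}]'
```

```text
clock: 14.8
position: [507.5, 243.3, 163.3]
ee_rot: [-0.658, 0.753, -0.0, 0.0]
contact_force: [0.2, 0.1, 3.7]
gripper_width: 16.5
grasp_force: 59.5
```

```bash

python3 -m handwheel '[{"x":0,"y":0,"z":-0.002,"ax":0,"ay":0,"az":0},{"x":0,"y":0,"z":-0.002,"ax":0,"ay":0,"az":0},{"x":0,"y":0,"z":-0.002,"ax":0,"ay":0,"az":0},{"x":0,"y":0,"z":-0.002,"ax":0,"ay":0,"az":0},{"x":0,"y":0,"z":-0.002,"ax":0,"ay":0,"az":0},{"x":0,"y":0,"z":-0.002,"ax":0,"ay":0,"az":0},{"x":0,"y":0,"z":-0.002,"ax":0,"ay":0,"az":0},{"x":0,"y":0,"z":-0.002,"ax":0,"ay":0,"az":0}]'
```

```text
clock: 15.6
position: [507.1, 243.2, 160.1]
ee_rot: [-0.658, 0.753, 0.0, 0.0]
contact_force: [0.0, 0.1, 4.0]
gripper_width: 16.6
grasp_force: 59.5
```

```bash

python3 -m handwheel '[{"x":0,"y":0,"z":-0.0025,"ax":0,"ay":0,"az":0},{"x":0,"y":0,"z":-0.0025,"ax":0,"ay":0,"az":0},{"x":0,"y":0,"z":-0.0025,"ax":0,"ay":0,"az":0},{"x":0,"y":0,"z":-0.0025,"ax":0,"ay":0,"az":0},{"x":0,"y":0,"z":-0.0025,"ax":0,"ay":0,"az":0},{"x":0,"y":0,"z":-0.0025,"ax":0,"ay":0,"az":0},{"x":0,"y":0,"z":-0.0025,"ax":0,"ay":0,"az":0},{"x":0,"y":0,"z":-0.0025,"ax":0,"ay":0,"az":0}]'
```

```text
clock: 16.4
position: [507.1, 243.2, 155.7]
ee_rot: [-0.658, 0.753, 0.0, -0.0]
contact_force: [1.4, 0.5, 1.2]
gripper_width: 16.8
grasp_force: 59.3
```

```bash

python3 -m handwheel '[{"x":0,"y":0,"z":-0.0025,"ax":0,"ay":0,"az":0},{"x":0,"y":0,"z":-0.0025,"ax":0,"ay":0,"az":0},{"x":0,"y":0,"z":-0.0025,"ax":0,"ay":0,"az":0},{"x":0,"y":0,"z":-0.0025,"ax":0,"ay":0,"az":0},{"x":0,"y":0,"z":-0.0025,"ax":0,"ay":0,"az":0},{"x":0,"y":0,"z":-0.0025,"ax":0,"ay":0,"az":0},{"x":0,"y":0,"z":-0.0025,"ax":0,"ay":0,"az":0},{"x":0,"y":0,"z":-0.0025,"ax":0,"ay":0,"az":0}]'
```

```text
clock: 17.2
position: [507.1, 243.1, 152.0]
ee_rot: [-0.658, 0.753, 0.0, -0.0]
contact_force: [2.0, 0.2, -0.4]
gripper_width: 16.8
grasp_force: 59.0
```

```bash

python3 -m handwheel '[{"x":0,"y":0,"z":-0.0025,"ax":0,"ay":0,"az":0},{"x":0,"y":0,"z":-0.0025,"ax":0,"ay":0,"az":0},{"x":0,"y":0,"z":-0.0025,"ax":0,"ay":0,"az":0},{"x":0,"y":0,"z":-0.0025,"ax":0,"ay":0,"az":0},{"x":0,"y":0,"z":-0.0025,"ax":0,"ay":0,"az":0},{"x":0,"y":0,"z":-0.0025,"ax":0,"ay":0,"az":0},{"x":0,"y":0,"z":-0.0025,"ax":0,"ay":0,"az":0},{"x":0,"y":0,"z":-0.0025,"ax":0,"ay":0,"az":0}]'
```

```text
clock: 18.0
position: [507.1, 243.1, 148.0]
ee_rot: [-0.658, 0.753, 0.0, -0.0]
contact_force: [0.8, 0.1, -1.0]
gripper_width: 16.4
grasp_force: 59.0
```

Bush is free (force back to about -1.5 N). I'll approach the ring in smaller steps.

```bash

python3 -m handwheel '[{"x":0,"y":0,"z":-0.002,"ax":0,"ay":0,"az":0},{"x":0,"y":0,"z":-0.002,"ax":0,"ay":0,"az":0},{"x":0,"y":0,"z":-0.002,"ax":0,"ay":0,"az":0},{"x":0,"y":0,"z":-0.001,"ax":0,"ay":0,"az":0},{"x":0,"y":0,"z":-0.001,"ax":0,"ay":0,"az":0},{"x":0,"y":0,"z":-0.001,"ax":0,"ay":0,"az":0},{"x":0,"y":0,"z":-0.001,"ax":0,"ay":0,"az":0},{"x":0,"y":0,"z":-0.001,"ax":0,"ay":0,"az":0}]'
```

```text
clock: 18.8
position: [507.1, 243.2, 145.9]
ee_rot: [-0.658, 0.753, 0.0, -0.0]
contact_force: [1.1, 0.3, -0.5]
gripper_width: 16.9
grasp_force: 59.0
```

```bash

python3 -m handwheel '[{"x":0,"y":0,"z":-0.001,"ax":0,"ay":0,"az":0},{"x":0,"y":0,"z":-0.001,"ax":0,"ay":0,"az":0},{"x":0,"y":0,"z":-0.001,"ax":0,"ay":0,"az":0},{"x":0,"y":0,"z":-0.001,"ax":0,"ay":0,"az":0},{"x":0,"y":0,"z":-0.001,"ax":0,"ay":0,"az":0},{"x":0,"y":0,"z":-0.001,"ax":0,"ay":0,"az":0},{"x":0,"y":0,"z":-0.001,"ax":0,"ay":0,"az":0},{"x":0,"y":0,"z":-0.001,"ax":0,"ay":0,"az":0}]'
```

```text
clock: 19.6
position: [507.1, 243.2, 144.3]
ee_rot: [-0.658, 0.753, 0.0, -0.0]
contact_force: [0.9, -0.5, -0.8]
gripper_width: 16.6
grasp_force: 59.0
```

```bash

python3 -m handwheel '[{"x":0,"y":0,"z":-0.001,"ax":0,"ay":0,"az":0},{"x":0,"y":0,"z":-0.001,"ax":0,"ay":0,"az":0},{"x":0,"y":0,"z":-0.001,"ax":0,"ay":0,"az":0},{"x":0,"y":0,"z":-0.001,"ax":0,"ay":0,"az":0},{"x":0,"y":0,"z":-0.001,"ax":0,"ay":0,"az":0},{"x":0,"y":0,"z":-0.001,"ax":0,"ay":0,"az":0},{"x":0,"y":0,"z":-0.001,"ax":0,"ay":0,"az":0},{"x":0,"y":0,"z":-0.001,"ax":0,"ay":0,"az":0}]'
```

```text
clock: 20.4
position: [507.1, 243.1, 142.7]
ee_rot: [-0.658, 0.753, 0.0, -0.0]
contact_force: [0.7, -0.2, -1.8]
gripper_width: 17.0
grasp_force: 59.0
```

```bash

python3 -m handwheel '[{"x":0,"y":0,"z":-0.001,"ax":0,"ay":0,"az":0},{"x":0,"y":0,"z":-0.001,"ax":0,"ay":0,"az":0},{"x":0,"y":0,"z":-0.001,"ax":0,"ay":0,"az":0},{"x":0,"y":0,"z":-0.001,"ax":0,"ay":0,"az":0},{"x":0,"y":0,"z":-0.001,"ax":0,"ay":0,"az":0},{"x":0,"y":0,"z":-0.001,"ax":0,"ay":0,"az":0},{"x":0,"y":0,"z":-0.001,"ax":0,"ay":0,"az":0},{"x":0,"y":0,"z":-0.001,"ax":0,"ay":0,"az":0}]'
```

```text
clock: 21.2
position: [507.2, 243.2, 142.3]
ee_rot: [-0.658, 0.753, -0.0, 0.0]
contact_force: [-3.1, -0.3, 8.0]
gripper_width: 16.4
grasp_force: 59.9
```

```bash

python3 -m handwheel '[{"x":0,"y":0,"z":-0.001,"ax":0,"ay":0,"az":0},{"x":0,"y":0,"z":-0.001,"ax":0,"ay":0,"az":0},{"x":0,"y":0,"z":-0.001,"ax":0,"ay":0,"az":0},{"x":0,"y":0,"z":-0.001,"ax":0,"ay":0,"az":0},{"x":0,"y":0,"z":-0.001,"ax":0,"ay":0,"az":0},{"x":0,"y":0,"z":-0.001,"ax":0,"ay":0,"az":0},{"x":0,"y":0,"z":-0.001,"ax":0,"ay":0,"az":0},{"x":0,"y":0,"z":-0.001,"ax":0,"ay":0,"az":0}]'
```

```text
clock: 22.0
position: [507.3, 243.2, 142.3]
ee_rot: [-0.658, 0.753, -0.0, 0.001]
contact_force: [-5.1, -2.1, 15.3]
gripper_width: 16.7
grasp_force: 60.6
```

The collar is home at TCP z = 142.3 (rigid). Easing to about 10 N and holding.

```bash

python3 -m handwheel '[{"x":0,"y":0,"z":0.007,"ax":0,"ay":0,"az":0},{"x":0,"y":0,"z":0,"ax":0,"ay":0,"az":0},{"x":0,"y":0,"z":0,"ax":0,"ay":0,"az":0},{"x":0,"y":0,"z":0,"ax":0,"ay":0,"az":0},{"x":0,"y":0,"z":0,"ax":0,"ay":0,"az":0},{"x":0,"y":0,"z":0,"ax":0,"ay":0,"az":0},{"x":0,"y":0,"z":0,"ax":0,"ay":0,"az":0},{"x":0,"y":0,"z":0,"ax":0,"ay":0,"az":0}]'
```

```text
clock: 22.8
position: [507.2, 243.2, 142.4]
ee_rot: [-0.658, 0.753, -0.0, 0.0]
contact_force: [-3.1, -0.7, 9.6]
gripper_width: 16.7
grasp_force: 59.6
```

```bash

python3 -m handwheel '[{"x":0,"y":0,"z":0,"ax":0,"ay":0,"az":0},{"x":0,"y":0,"z":0,"ax":0,"ay":0,"az":0},{"x":0,"y":0,"z":0,"ax":0,"ay":0,"az":0},{"x":0,"y":0,"z":0,"ax":0,"ay":0,"az":0},{"x":0,"y":0,"z":0,"ax":0,"ay":0,"az":0},{"x":0,"y":0,"z":0,"ax":0,"ay":0,"az":0},{"x":0,"y":0,"z":0,"ax":0,"ay":0,"az":0},{"x":0,"y":0,"z":0,"ax":0,"ay":0,"az":0}]'
python3 - <<'E'
from h import *
s,_=snap('scene','s5.png'); print(arm.read_state()['contact_force'])
f=lambda i,x,y,w,h,W,H:cv2.resize(i[y:y+h,x:x+w],(W,H),interpolation=cv2.INTER_CUBIC)
cv2.imwrite('pics/c5.png',f(s,325,110,100,150,400,600)[:,:,::-1])
E
```

```text
clock: 23.6
position: [507.2, 243.2, 142.4]
ee_rot: [-0.658, 0.753, -0.0, 0.0]
contact_force: [-3.6, -0.7, 8.2]
gripper_width: 16.4
grasp_force: 59.6
[-3.88121676 -1.80337407  9.02917968]
```

View pics/c5.png

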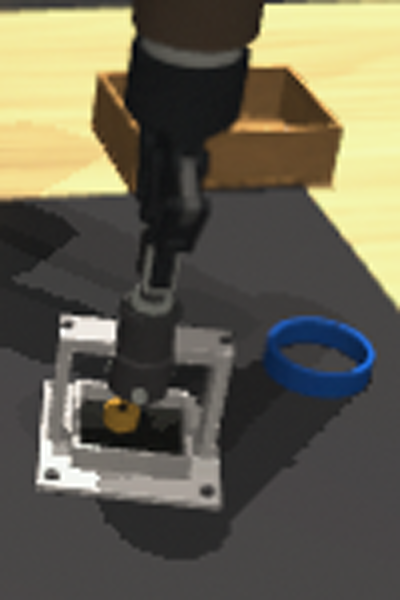

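The brass bush lies in the tray at c5 (122,413), and the collar is seated on the ring. Drawing out and going back to the block.

```bash

python3 -m handwheel '[{"x":0,"y":0,"z":0.01,"ax":0,"ay":0,"az":0},{"x":0,"y":0,"z":0.02,"ax":0,"ay":0,"az":0},{"x":0,"y":0,"z":0.05,"ax":0,"ay":0,"az":0},{"x":0,"y":0,"z":0.1,"ax":0,"ay":0,"az":0},{"x":0,"y":0,"z":0.12,"ax":0,"ay":0,"az":0},{"x":0,"y":0,"z":0.12,"ax":0,"ay":0,"az":0},{"x":0,"y":0,"z":0.1,"ax":0,"ay":0,"az":0},{"x":0,"y":0,"z":0.03,"ax":0,"ay":0,"az":0}]'
python3 -m handwheel '[{"x":0.03,"y":-0.1,"z":0,"ax":0,"ay":0,"az":0},{"x":0.05,"y":-0.2,"z":0,"ax":0,"ay":0,"az":0},{"x":0.06,"y":-0.24,"z":0,"ax":0,"ay":0,"az":0},{"x":0.06,"y":-0.24,"z":0,"ax":0,"ay":0,"az":0},{"x":0.06,"y":-0.24,"z":0,"ax":0,"ay":0,"az":0},{"x":0.06,"y":-0.24,"z":0,"ax":0,"ay":0,"az":0},{"x":0.05,"y":-0.22,"z":0,"ax":0,"ay":0,"az":0},{"x":0.04,"y":-0.17,"z":0,"ax":0,"ay":0,"az":0}]'
python3 -m handwheel '[{"x":0.02,"y":-0.1,"z":0,"ax":0,"ay":0,"az":0},{"x":0.006,"y":-0.021,"z":0,"ax":0,"ay":0,"az":0},{"x":0,"y":0,"z":-0.06,"ax":0,"ay":0,"az":0},{"x":0,"y":0,"z":-0.1,"ax":0,"ay":0,"az":0},{"x":0,"y":0,"z":-0.1,"ax":0,"ay":0,"az":0},{"x":0,"y":0,"z":-0.06,"ax":0,"ay":0,"az":0},{"x":0,"y":0,"z":0,"ax":0,"ay":0,"az":0},{"x":0,"y":0,"z":0,"ax":0,"ay":0,"az":0}]'
python3 - <<'E'
from h import *
im,p=snap('wrist','w6.png'); np.savez('w6.npz',**p); s,_=snap('scene','s6.png')
print(arm.read_state()['position'])
f=lambda i,x,y,w,h,W,H:cv2.resize(i[y:y+h,x:x+w],(W,H),interpolation=cv2.INTER_CUBIC)
cv2.imwrite('pics/c6.png',np.hstack([f(im,230,110,100,150,400,600),f(s,170,140,100,150,400,600)])[:,:,::-1])
E
```

```text
clock: 24.45
position: [507.7, 243.6, 253.6]
ee_rot: [-0.658, 0.753, -0.0, 0.002]
contact_force: [-0.7, 0.1, -2.0]
gripper_width: 16.8
grasp_force: 59.2
clock: 25.25
position: [588.5, -89.3, 249.7]
ee_rot: [-0.657, 0.754, 0.001, -0.001]
contact_force: [1.1, 0.1, -1.6]
gripper_width: 16.9
grasp_force: 59.1
clock: 26.05
position: [594.6, -110.4, 187.1]
ee_rot: [-0.658, 0.753, -0.0, -0.0]
contact_force: [0.1, 0.2, -1.4]
gripper_width: 16.7
grasp_force: 59.2
[ 595.10181084 -110.71607757  188.06210898]
```

View pics/c6.png

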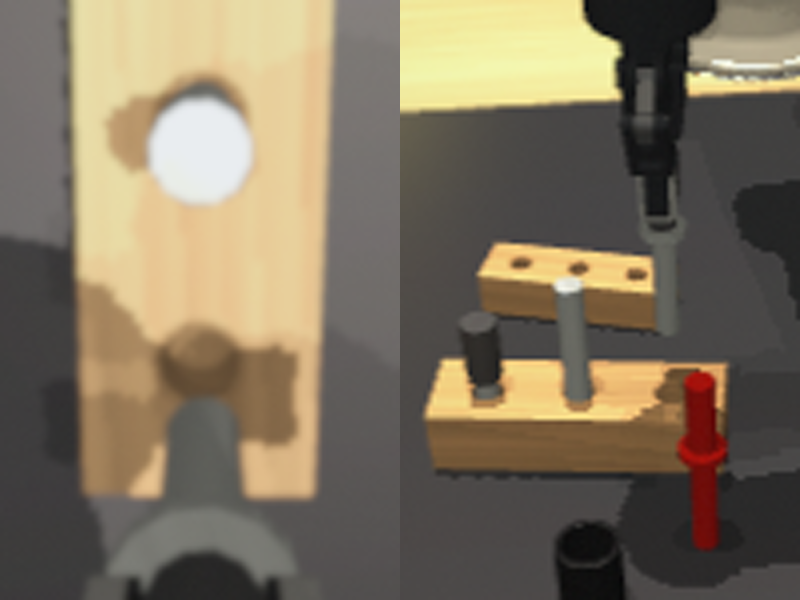

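```bash
python3 - <<'E'
from h import *
p=dict(np.load('w6.npz'));p['k1']=float(p['k1'])
print('hole',onz(p,280,201.7,45),'tip',onz(p,280.5,110+428/4,95),p['position'])
for px in [(230+82/4,110+495/4),(230+316/4,110+497/4)]: print(onz(p,*px,45))
E
```

```text
hole [ 594.50619487 -110.6538704    45.        ] tip [ 593.983398   -110.69814209   95.        ] [ 583.80129168 -186.90205589  328.9921867 ]
[629.80031428 -80.23753322  45.        ]
[569.02720425 -71.57825053  45.        ]
```

Socket at (594.5,-110.7), tip aligned with it. Lowering.

```bash

python3 -m handwheel '[{"x":0,"y":0,"z":-0.05,"ax":0,"ay":0,"az":0},{"x":0,"y":0,"z":-0.07,"ax":0,"ay":0,"az":0},{"x":0,"y":0,"z":-0.05,"ax":0,"ay":0,"az":0},{"x":0,"y":0,"z":-0.03,"ax":0,"ay":0,"az":0},{"x":0,"y":0,"z":-0.02,"ax":0,"ay":0,"az":0},{"x":0,"y":0,"z":-0.02,"ax":0,"ay":0,"az":0},{"x":0,"y":0,"z":-0.02,"ax":0,"ay":0,"az":0},{"x":0,"y":0,"z":-0.02,"ax":0,"ay":0,"az":0}]'
```

```text
clock: 26.95
position: [594.6, -111.0, 130.9]
ee_rot: [-0.658, 0.753, -0.0, 0.0]
contact_force: [-0.8, -0.5, -1.7]
gripper_width: 16.7
grasp_force: 59.2
```

```bash

python3 -m handwheel '[{"x":0,"y":0,"z":-0.02,"ax":0,"ay":0,"az":0},{"x":0,"y":0,"z":-0.02,"ax":0,"ay":0,"az":0},{"x":0,"y":0,"z":-0.02,"ax":0,"ay":0,"az":0},{"x":0,"y":0,"z":-0.02,"ax":0,"ay":0,"az":0},{"x":0,"y":0,"z":-0.015,"ax":0,"ay":0,"az":0},{"x":0,"y":0,"z":-0.015,"ax":0,"ay":0,"az":0},{"x":0,"y":0,"z":-0.01,"ax":0,"ay":0,"az":0},{"x":0,"y":0,"z":0,"ax":0,"ay":0,"az":0}]'
```

```text
clock: 27.75
position: [594.2, -111.0, 106.6]
ee_rot: [-0.658, 0.753, 0.0, -0.0]
contact_force: [-0.5, -0.5, -2.3]
gripper_width: 16.6
grasp_force: 59.2
```

```bash

python3 -m handwheel '[{"x":0,"y":0,"z":-0.004,"ax":0,"ay":0,"az":0},{"x":0,"y":0,"z":-0.004,"ax":0,"ay":0,"az":0},{"x":0,"y":0,"z":-0.003,"ax":0,"ay":0,"az":0},{"x":0,"y":0,"z":-0.003,"ax":0,"ay":0,"az":0},{"x":0,"y":0,"z":-0.003,"ax":0,"ay":0,"az":0},{"x":0,"y":0,"z":-0.003,"ax":0,"ay":0,"az":0},{"x":0,"y":0,"z":0,"ax":0,"ay":0,"az":0},{"x":0,"y":0,"z":0,"ax":0,"ay":0,"az":0}]'
```

```text
clock: 28.55
position: [594.4, -111.0, 102.9]
ee_rot: [-0.658, 0.753, 0.0, -0.0]
contact_force: [0.4, 0.2, -2.1]
gripper_width: 16.6
grasp_force: 59.2
```

```bash

python3 -m handwheel '[{"x":0,"y":0,"z":-0.002,"ax":0,"ay":0,"az":0},{"x":0,"y":0,"z":-0.002,"ax":0,"ay":0,"az":0},{"x":0,"y":0,"z":-0.002,"ax":0,"ay":0,"az":0},{"x":0,"y":0,"z":-0.002,"ax":0,"ay":0,"az":0},{"x":0,"y":0,"z":0,"ax":0,"ay":0,"az":0},{"x":0,"y":0,"z":0,"ax":0,"ay":0,"az":0},{"x":0,"y":0,"z":0,"ax":0,"ay":0,"az":0},{"x":0,"y":0,"z":0,"ax":0,"ay":0,"az":0}]'
```

```text
clock: 29.35
position: [594.7, -111.2, 102.7]
ee_rot: [-0.658, 0.753, -0.001, 0.0]
contact_force: [-2.4, 0.9, 6.4]
gripper_width: 16.5
grasp_force: 60.1
```

On the floor, at the same height as when picked. Relieve the preload, open and rise.

```bash

python3 -m handwheel '[{"x":0,"y":0,"z":0.006,"ax":0,"ay":0,"az":0},{"x":0,"y":0,"z":0,"ax":0,"ay":0,"az":0},{"x":0,"y":0,"z":0,"ax":0,"ay":0,"az":0},{"x":0,"y":0,"z":0,"ax":0,"ay":0,"az":0},{"x":0,"y":0,"z":0,"ax":0,"ay":0,"az":0},{"x":0,"y":0,"z":0,"ax":0,"ay":0,"az":0},{"x":0,"y":0,"z":0,"ax":0,"ay":0,"az":0},{"x":0,"y":0,"z":0,"ax":0,"ay":0,"az":0}]'
python3 -m handwheel '[{"x":0,"y":0,"z":0,"ax":0,"ay":0,"az":0},{"x":0,"y":0,"z":0,"ax":0,"ay":0,"az":0},{"x":0,"y":0,"z":0,"ax":0,"ay":0,"az":0},{"x":0,"y":0,"z":0,"ax":0,"ay":0,"az":0},{"x":0,"y":0,"z":0,"ax":0,"ay":0,"az":0},{"x":0,"y":0,"z":0,"ax":0,"ay":0,"az":0},{"x":0,"y":0,"z":0,"ax":0,"ay":0,"az":0},{"x":0,"y":0,"z":0,"ax":0,"ay":0,"az":0}]' 0
python3 -m handwheel '[{"x":0,"y":0,"z":0.03,"ax":0,"ay":0,"az":0},{"x":0,"y":0,"z":0.05,"ax":0,"ay":0,"az":0},{"x":0,"y":0,"z":0.1,"ax":0,"ay":0,"az":0},{"x":0,"y":0,"z":0.15,"ax":0,"ay":0,"az":0},{"x":0,"y":0,"z":0.15,"ax":0,"ay":0,"az":0},{"x":0,"y":0,"z":0.15,"ax":0,"ay":0,"az":0},{"x":0,"y":0,"z":0.1,"ax":0,"ay":0,"az":0},{"x":0,"y":0,"z":0,"ax":0,"ay":0,"az":0}]'
python3 - <<'E'
from h import *
im,p=snap('wrist','w7.png'); s,_=snap('scene','s7.png')
f=lambda i,x,y,w,h,W,H:cv2.resize(i[y:y+h,x:x+w],(W,H),interpolation=cv2.INTER_CUBIC)
cv2.imwrite('pics/c7.png',np.hstack([f(im,230,110,100,150,400,600),f(s,170,190,100,75,400,300).repeat(1,0) if 0 else f(s,150,160,133,200,400,600)])[:,:,::-1])
E
```

```text
clock: 30.15
position: [594.6, -111.1, 102.8]
ee_rot: [-0.658, 0.753, -0.0, 0.0]
contact_force: [-1.1, 0.5, 5.2]
gripper_width: 16.4
grasp_force: 59.4
clock: 30.95
position: [594.4, -111.0, 102.5]
ee_rot: [-0.658, 0.753, -0.0, 0.0]
contact_force: [-0.1, 0.6, 0.6]
gripper_width: 42.9
grasp_force: 0.0
clock: 31.75
position: [596.2, -111.2, 253.6]
ee_rot: [-0.658, 0.753, -0.003, 0.003]
contact_force: [0.4, -0.6, 0.6]
gripper_width: 42.8
grasp_force: 0.0
```

View pics/c7.png

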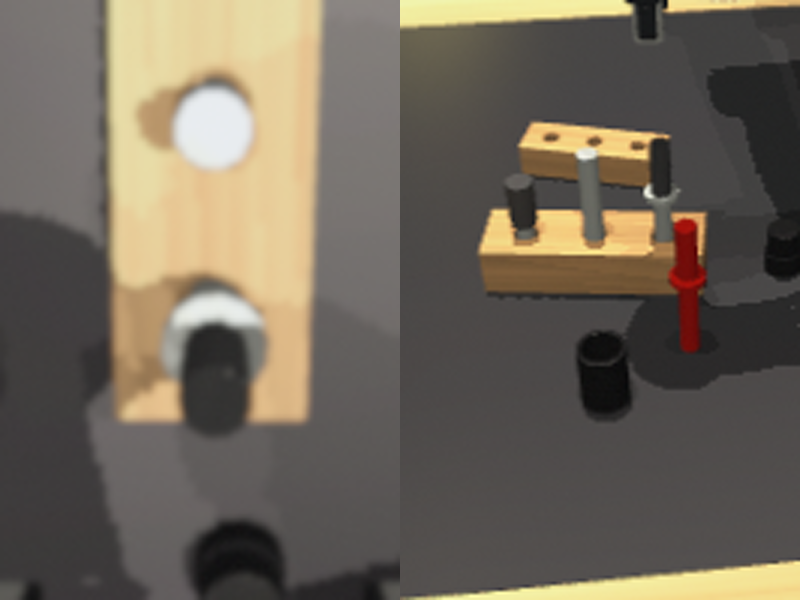

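The ejector stands upright in its socket with its collar at c7 (662,192), the same place as at the start. The other tools and the red look-alike haven't moved, and the gripper is clear. Handing in.

```bash
python3 -m handwheel '[{"x":0,"y":0,"z":0,"ax":0,"ay":0,"az":0},{"x":0,"y":0,"z":0,"ax":0,"ay":0,"az":0},{"x":0,"y":0,"z":0,"ax":0,"ay":0,"az":0},{"x":0,"y":0,"z":0,"ax":0,"ay":0,"az":0},{"x":0,"y":0,"z":0,"ax":0,"ay":0,"az":0},{"x":0,"y":0,"z":0,"ax":0,"ay":0,"az":0},{"x":0,"y":0,"z":0,"ax":0,"ay":0,"az":0},{"x":0,"y":0,"z":0,"ax":0,"ay":0,"az":0}]'; python3 -c "
from bench import arm; print(arm.job_done())"
```

```text
clock: 32.65
position: [594.4, -111.1, 248.5]
ee_rot: [-0.658, 0.753, -0.0, 0.0]
contact_force: [0.5, -0.6, -0.3]
gripper_width: 43.1
grasp_force: 0.0
the job is handed in; nothing more can be done
None
```

The job is handed in at 32.65 s: the bush is in the tray, the collar came home and was held at about 10 N for over a second (highest reading 15.3 N, taken only at the end of each call), and the ejector stands fully down in its socket, released, with the gripper clear.

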